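Load the cap-inspection station with a tall bottle

ROBOT

A 6-joint arm with a two-finger parallel gripper is mounted at the origin on the work surface. World frame = base frame: x ahead of the robot, y to its left, z up, the work surface at z = 0. Lengths are in m, angles in rad, forces in N, time in s.
With the tool pointing down it reaches from about 0.275 to 0.875 m from the base axis. Payload 12.5 kg.
Tool frame: the origin (TCP) lies at the very end of the fingers, on their centre line; the grasp point (between the pads) lies 19 mm behind it; z points along the fingers, y is the line along which they close (so a half turn about z gives the same grasp; the last joint's range is limited). The gripper opens to 85 mm and grips with 20 to 120 N. Pads are 22 mm wide; open, the fingers measure 114 mm over their backs; the gripper's body (76 mm by 85 mm) begins 54 mm behind the grasp point. The pads swing forward as they close: fully open they stand 13 mm farther back than shut.
Start: joints at [-1.217, 0.351, 1.652, -0, 1.139, -0.085], TCP at [0.234, -0.498, 0.231] pointing down, gripper open.
Joint ranges: [-2.75, 2.75], [-0.79, 2.1], [0.01, 2.65], [-1.57, 4.71], [0.07, 3.14], [-2.87, 2.87]. Speed limits (rad/s): [2.22, 2.22, 2.79, 3.14, 3.14, 3.14].

INTERFACE

Orientations are given as a 3x3 rotation matrix whose columns are the frame's x, y, z axes.
In Python, from bench import manip gives the robot as it stands. Calls block until the motion is done:
- manip.move_ptp(position, orientation): joint-space move of the TCP to a pose.
- manip.move_l(position, attitude=None, max_speed=0.15): straight line of the TCP; attitude=None keeps the orientation; max_speed is the mean speed in m/s.
- manip.move_j(angles): joint-space move.
- manip.set_gripper(opening, effort=None): opening from 0.0 (shut) to 1.0 (fully open); effort is the grip in N (None keeps the last); returns when the fingers have stopped.
- manip.dwell(seconds).
- manip.inverse_kinematics(position, orientation): joint angles nearest the present ones, or None.
- manip.grab_frame(name): name is "scene" or "top" or "wrist"; returns (picture, depth): 420x560x3 uint8, red, green, blue; 420x560 float32, m along the optical axis (not along the pixel's ray), 0 where there is no reading.
- manip.get_calibration(name): a dict with "camera_matrix" (3x3 intrinsics, pixels), "R" (3x3) and "t" (3): a world point X has camera coordinates R X + t. Camera axes: x right, y down, z forward; pixel columns grow to the right and rows downward; lengths in m; the calibration is good to about 2 mm. A picture is of the moment at which its call begins: read the wrist's pose just before it. get_calibration takes no time and is no camera call; for the wrist camera it gives the pose at the moment of the call.
A pose or a line that the arm cannot do raises manip.Unreachable and nothing moves.
- manip.sign_off(): hands the job in; it is judged then, once.
Trained networks look in the newest picture that a camera, given by its name, has taken for a name from the list of things; names that differ only in an ending like _2 or _b are one class to them, and where a whole thing is asked for, a point or a joint stands for the part that bears it (a point fixed in the world has none). Each returns a list of dicts, best first, with "confidence" (0 to 1); they miss things now and then, are a little off and sometimes report something else, mostly with a low value. They report only what shows in the picture. A call takes as long as a camera call.
- manip.look_for(camera, name): "at" ([x, y, z] in m, in world coordinates, good to about 4 mm: the middle of the surface that is visible of it).
Readings, each from a call of its own:
- manip.current_time(): time.
- manip.current_qpos(): joint angles.
- manip.current_joint_vel(): joint speeds.
- manip.current_joint_torque(): joint torques, N m.
- manip.current_ee_pos(): TCP position.
- manip.current_tcp_rot(): TCP orientation.
- manip.current_force(): force on the tool from outside, world axes, zero at the start.
- manip.current_ft_torque(): the same for the moment, N m.
- manip.current_grip_width(): opening from 0.0 (shut) to 1.0 (fully open).
- manip.current_grip_force(): force on a finger pad.
Only numpy, scipy, OpenCV 4.12 (cv2) and the standard library are available. Lean on these libraries where they do the work, as an engineer would, in place of code of your own. Each camera call takes 0.05 s, during which the arm holds its last target. There are 200 camera calls.

TASK

Load the cap-inspection station: lift the one tall bottle out of the divided tray, stand it on the round loading pad at the open end of the station's plate and let go of it. Then push it low down, near its foot, so that it slides upright along the plate, past the two sprung detent posts and fully home against the V-shaped stop under the ring light, where it stays released. Do not tip it over or lift it into the nest, and leave the squat jars in the tray and everything else on the table where they are.

Things in the scene. Friction and masses are not known exactly. Their poses are not given: they have to be found in the camera images.
- bottle: The tall narrow bottle: white cylinder 66 mm in diameter up to 148 mm, shoulder to 166 mm, grey cap 38 mm in diameter from 170 mm to the top at 210 mm. About 0.4 kg, centre of mass about 85 mm up. Origin at the centre of its underside, z up; yaw means nothing. Starts in one of the tray's six cells with about 4 mm of play; the tray hides its lowest 70 mm, the cap is free from above.
- tray: Grey fixed tray, outside 164 mm (its x) by 244 mm (its y), 70 mm high, floor 4 mm thick, walls and dividers 4 mm, open cells 2 by 3, about 76 mm each. Origin at the centre of its underside.
- station: Fixed cap-inspection station. Origin on the table under the nest centre; the bottle is pushed along its +y (from pad to nest), x is sideways. Flat plate 200 mm wide, y -230 to +110 mm, top 10 mm above the table. Two posts (30 mm square, x -60 and +60, y +92 mm) with a cross bar carry the light. V stop: two black jaws at 45 degrees, 40 mm high, beyond the nest.
- nest (a point): Nest centre, on the plate's top: where the centre of the bottle's underside is when it is fully home.
- light (a point): Centre of the underside of the black ring light, 100 by 100 by 22 mm, straight above the nest, 255 mm above the table (35 mm above a loaded bottle's cap), boom and camera over it, the station's highest point at 350 mm: no gripper can come down over the nest.
- pad (a point): Centre of the round loading pad, a grey ring 90 mm across inlaid flush in the plate's top, 130 mm before the nest (station y = -130), with nothing above it. It is flush with the plate: the bottle slides off it without a step.
- jar_a: Squat jar, 64 mm in diameter and 80 mm tall, standing in another cell of the tray; origin at the centre of its underside. Not to be disturbed.
- jar_b: A second squat jar, like jar_a.
- carton: A loose red carton 75 by 120 by 31 mm lying flat on the table; bystander.
- tape_roll: A roll of tape, 96 mm in diameter, 48 mm high, lying flat; bystander.
- scanner: A hand scanner lying on the table, about 170 by 55 by 35 mm; bystander.
- detent_left: One of two sprung white detent posts, 16 mm in diameter, 2 to 40 mm above the plate, at station x -35 and +35, y -12 mm, that a passing bottle shoves about 6 mm outward; origin on its axis at the plate's top. Fixed steel spring housings, 44 mm high, stand at x 53 to 93 mm either side, y -25 to +5 mm.
- detent_right: The other detent post. The bottle slides on the plate with about 2 to 4 N; the posts resist from about 33 mm before home, the push rising to some 6 to 12 N, and ease off in the last 10 mm; on the stop it yields no more. Pushed higher than about 30 mm above the plate, it may tip at the posts; above 50 mm, anywhere.

How it is judged:
By the outcome, as a careful person would: the job done as asked, in the order asked, and still so for the second after the job is handed in, with the robot touching nothing.
It also fails if it takes over 67 s, if anything falls off the work surface, if the arm or the gripper's body presses on something with over 40 N, if the wrist force passes 120 N, or if a joint passes its speed limit or range.

## Working session

There is one attempt and no reset: what is moved stays moved. The work goes in short steps, each a Python script; the robot and the scene stay as the last script left them, time stands still between calls to the robot, and variables do not carry over. Pictures are saved under pics/ and viewed, at most 10 in all, crops included, and the job is handed in when it is done.

```bash
ls; mkdir -p pics; python3 - <<'E'
from bench import manip
import cv2,numpy as np
for c in("top","scene"):
    im,d=manip.grab_frame(c); cv2.imwrite(f"pics/{c}0.png",im[:,:,::-1])
    np.savez(f"{c}0.npz",d=d,im=im,**manip.get_calibration(c))
    for n in("bottle","tray","station","jar_a","detent_left","pad","light","carton","tape_roll","scanner"):
        try: print(c,n,[(np.round(r["at"],3).tolist(),round(r["confidence"],2)) for r in manip.look_for(c,n)[:3]])
        except Exception as e: print(n,e)
print(manip.current_time())
E
```

```text
pics
top bottle [([0.583, -0.269, 0.156], 0.97)]
top tray [([0.554, -0.296, 0.007], 0.8)]
top station [([0.57, 0.22, 0.014], 0.83)]
top jar_a [([0.527, -0.362, 0.084], 0.84), ([0.494, -0.208, 0.083], 0.62), ([0.569, 0.224, 0.01], 0.4)]
top detent_left []
top pad [([0.57, 0.218, 0.014], 0.62), ([0.49, -0.207, 0.079], 0.31)]
top light [([0.569, 0.216, 0.011], 0.95)]
top carton [([0.786, -0.059, 0.03], 0.98)]
top tape_roll [([0.75, -0.224, 0.044], 0.92)]
top scanner [([0.436, 0.6, 0.032], 0.73)]
scene bottle [([0.606, -0.266, 0.141], 0.84)]
scene tray [([0.572, -0.263, 0.044], 0.67), ([0.631, 0.236, 0.048], 0.37)]
scene station [([0.606, 0.264, 0.045], 0.59)]
scene jar_a [([0.505, -0.21, 0.084], 0.6), ([0.549, -0.383, 0.081], 0.53)]
scene detent_left [([0.503, -0.207, 0.086], 0.75), ([0.571, -0.262, 0.044], 0.69)]
scene pad [([0.602, 0.268, 0.053], 0.61)]
scene light [([0.609, 0.268, 0.051], 0.86)]
scene carton [([0.799, -0.056, 0.029], 0.97), ([0.754, -0.222, 0.036], 0.52)]
scene tape_roll [([0.758, -0.221, 0.039], 0.61)]
scene scanner [([0.447, 0.602, 0.028], 0.63)]
1.1
```

View pics/top0.png

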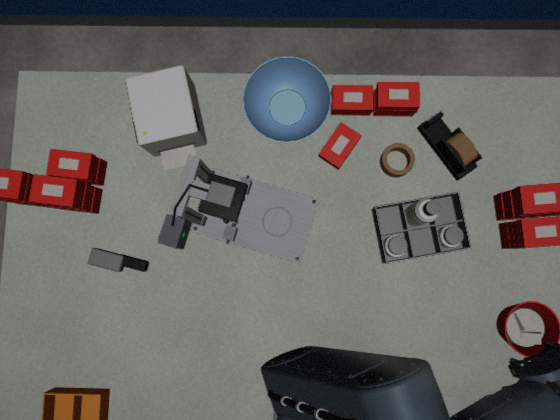

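View pics/scene0.png

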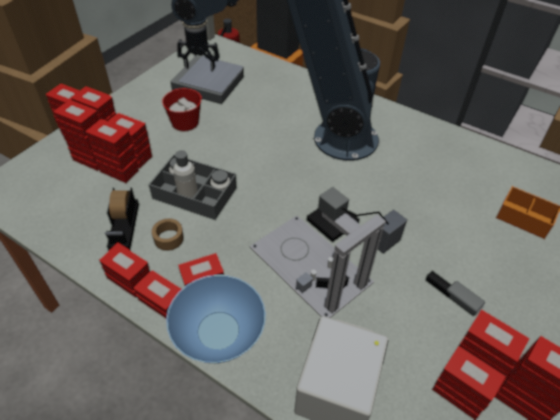

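The top view shows the bottle cap near (427,208), jars at (396,245) and (452,235), the pad ring at (277,221), and the nest under the light, around (222,198). The station's +y points left and slightly up in the picture. The scene view agrees: bottle at (185,175), pad ring at (295,248). Next I'll fit the plate and cap from depth.

```bash
cat > h.py <<'E'
import numpy as np,cv2
def cloud(d,K,R,t):
    v,u=np.indices(d.shape); P=np.stack([(u-K[0,2])/K[0,0]*d,(v-K[1,2])/K[1,1]*d,d],-1)
    return (P-t)@R   # R^T (P-t)
def load(f):
    z=np.load(f); return z["im"],z["d"],cloud(z["d"],z["camera_matrix"],z["R"],z["t"]),z
E
python3 - <<'E'
from h import *
im,d,P,z=load("top0.npz")
ok=d>0
R=lambda a:np.round(a,4).tolist()
# table height check
m=ok&(abs(P[...,0]-.5)<.1)&(abs(P[...,1]-.0)<.05); print("table z",P[m][:,2].mean(),P[m][:,2].std())
m=ok&(P[...,2]>.005)&(P[...,2]<.0165)&(P[...,0]>.4)&(P[...,0]<.8)&(P[...,1]>.05)&(P[...,1]<.5)
m=cv2.morphologyEx(m.astype(np.uint8),cv2.MORPH_OPEN,np.ones((3,3)))
n,l,s,c=cv2.connectedComponentsWithStats(m); k=1+s[1:,4].argmax(); m=l==k
q=P[m]; r=cv2.minAreaRect((q[:,:2]*1000).astype(np.float32)); print("plate",r,R(cv2.boxPoints(r)),q[:,2].mean(),len(q))
# cap
m=ok&(P[...,2]>.2)&(abs(P[...,0]-.58)<.06)&(abs(P[...,1]+.27)<.06); q=P[m]; print("cap",len(q),R(q.mean(0)),R(q.min(0)),R(q.max(0)))
# light top
m=ok&(P[...,2]>.265)&(P[...,2]<.3)&(abs(P[...,0]-.6)<.15)&(abs(P[...,1]-.3)<.15);q=P[m];print("light",len(q),R(q.mean(0)),cv2.minAreaRect((q[:,:2]*1000).astype(np.float32)))
# tray top
m=ok&(P[...,2]>.06)&(P[...,2]<.075)&(abs(P[...,0]-.55)<.15)&(abs(P[...,1]+.29)<.18);q=P[m];print("tray",cv2.minAreaRect((q[:,:2]*1000).astype(np.float32)))
big=cv2.resize(im[140:280,150:330,::-1],None,fx=4.2,fy=4.2,interpolation=cv2.INTER_CUBIC);cv2.imwrite("pics/st.png",big)
E
```

```text
table z 0.0016777166268873139 0.004754673026167532
plate ((565.1115112304688, 134.4423828125), (212.98358154296875, 200.34494018554688), 75.45555114746094) [[441.4059143066406, 56.51969909667969], [635.330322265625, 6.206900119781494], [688.8171997070312, 212.36500549316406], [494.8927001953125, 262.67779541015625]] 0.010590529085872307 3349
cap 182 [0.589, -0.2789, 0.2138] [0.5717, -0.2969, 0.2008] [0.6082, -0.2609, 0.2243]
light 1802 [0.5848, 0.2934, 0.2807] ((563.14111328125, 297.6119079589844), (168.51473999023438, 228.45616149902344), 68.86041259765625)
tray ((550.052001953125, -288.1299743652344), (164.4558563232422, 245.74612426757812), 11.325366020202637)
```

View pics/st.png

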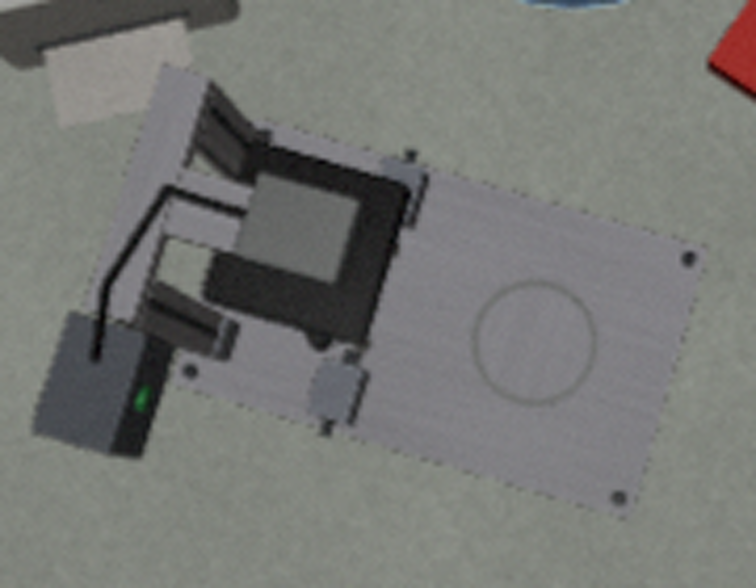

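The crop shows the pad ring centred at (535,343), which is full-image (277.4,221.7). The screws are at (689,259), (619,497) and (190,371). The depth fits agree: plate width is 200.3 mm, the tray measures 164x246 mm, and the cap sits 1 mm from a cell centre. I'll cross-check the pose with the ring and screws, then check IK.

```bash
cat >> h.py <<'E'
def ray(z,u,v,h):
    K,R,t=z["camera_matrix"],z["R"],z["t"]; c=-R.T@t; w=R.T@np.linalg.solve(K,[u,v,1]); return c+w*(h-c[2])/w[2]
E
python3 - <<'E'
from h import *
from bench import manip
im,d,P,z=load("top0.npz")
f=lambda x,y:ray(z,x/4.2+150-.38,y/4.2+140-.38,.01)[:2]
pad=f(535,343);a,b,c=f(689,259),f(619,497),f(190,371)
print("pad",pad,"screws",a,b,c,"yaw ab",np.degrees(np.arctan2(*((b-a)*[1,-1])[::1])), "yaw bc",np.degrees(np.arctan2(*(c-b))),"ab",np.linalg.norm(a-b),"bc",np.linalg.norm(c-b))
print("axis from ab",(lambda v:np.degrees(np.arctan2(-v[1],v[0])))(a-b))
th=np.radians(14.5); Y=np.array([np.sin(th),np.cos(th),0]); X=np.array([np.cos(th),-np.sin(th),0]); Z=np.array([0,0,1.])
pad=np.array([.5635,.128,.01])
def tool(tilt,s): z_=Y*np.sin(tilt)-Z*np.cos(tilt); y=s*X; return np.c_[np.cross(y,z_),y,z_]
for s in(1,-1):
    print(s)
    for p,t in(([.589,-.280,.177],0),([.589,-.28,.36],0),(pad+[0,0,.35],0),(pad+[0,0,.175],0),(pad-.1*Y+Z*.15,.785),(pad-.06*Y+Z*.012,.785),(pad+.1*Y+Z*.012,.785)):
        q=manip.inverse_kinematics(np.array(p),tool(t,s)); print(None if q is None else np.round(q,2))
E
```

```text
pad [0.56334374 0.1257424 ] screws [0.62521251 0.01781174] [0.45628887 0.06437997] [0.53876716 0.36982652] yaw ab -105.4122651181212 yaw bc 15.110924437397504 ab 0.17522498531510733 bc 0.31638625814189236
axis from ab 15.412265118121196
1
[-0.52  0.59  1.42 -0.    1.13 -0.26]
[-0.52  0.46  1.18 -0.    1.5  -0.26]
[ 0.14  0.31  1.4  -0.    1.44  0.4 ]
[ 0.14  0.45  1.62 -0.    1.07  0.4 ]
[-0.39  0.5   1.86  0.89  1.12 -0.68]
[-0.31  0.76  1.88  1.08  0.93 -0.92]
[-0.01  0.79  1.8   1.25  0.81 -0.78]
-1
None
None
[ 0.14  0.31  1.4  -0.    1.44 -2.75]
[ 0.14  0.45  1.62 -0.    1.07 -2.75]
[-0.39  0.5   1.86  0.89  1.12  2.46]
[-0.31  0.76  1.88  1.08  0.93  2.22]
[-0.01  0.79  1.8   1.25  0.81  2.36]
```

```bash
cat >> h.py <<'E'
th=np.radians(14.9); Y=np.array([np.sin(th),np.cos(th),0]); X=np.array([np.cos(th),-np.sin(th),0]); Z=np.array([0,0,1.])
pad=np.array([.5634,.127,.01])
def tool(tilt): z_=Y*np.sin(tilt)-Z*np.cos(tilt); return np.c_[np.cross(X,z_),X,z_]
E
python3 - <<'E'
from h import *
from bench import manip as m
g=np.array([.589,-.280,.178])
m.move_ptp(g+Z*.09,tool(0)); m.move_l(g,max_speed=.1)
print("f",m.current_force())
m.set_gripper(0,40); print("w",m.current_grip_width()*85,m.current_grip_force(),m.current_force())
m.move_l(g+Z*.13,max_speed=.1); m.dwell(.2)
print("f",m.current_force(),m.current_ft_torque(),m.current_time())
p=pad+Z*.30; m.move_l(p,max_speed=.2); m.dwell(.2)
im,d=m.grab_frame("scene"); cv2.imwrite("pics/s1.png",im[:,:,::-1]);np.savez("s1.npz",d=d,im=im,**m.get_calibration("scene"))
print(m.current_ee_pos(),m.current_grip_width()*85,m.current_time())
E
```

```text
f [-0.47252712  0.48603158  0.79269562]
w 36.9650740976463 40.26186525821686 [-0.44189952  0.42042474  3.62874559]
f [ 0.13205373  0.10602375 -3.0236292 ] [-0.01630182  0.02141553 -0.01128677] 5.85
[0.56343553 0.12673713 0.30999048] 36.79218305718589 8.2917
```

View pics/s1.png

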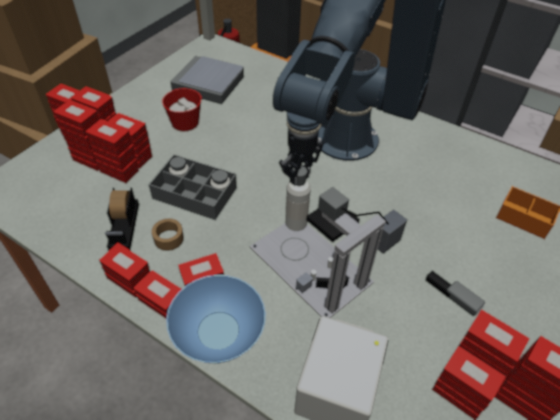

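The bottle hangs upright at (297,205) over the pad, and both jars are still in the tray. Next I'll lower it until it touches.

```bash
python3 - <<'E'
from h import *
from bench import manip as m
m.move_l(pad+Z*.182,max_speed=.12); m.dwell(.2); f0=m.current_force()[2]
z=.192
while z>.177:
    z-=.001; m.move_l([pad[0],pad[1],z],max_speed=.03); m.dwell(.05); f=m.current_force()[2]
    if f-f0>3: break
print("contact",z,f0,f)
m.set_gripper(1.0); m.dwell(.2); print(m.current_force())
m.move_l([pad[0],pad[1],.33],max_speed=.15)
im,d=m.grab_frame("top");np.savez("t2.npz",d=d,im=im,**m.get_calibration("top"))
im,d=m.grab_frame("scene"); np.savez("s2.npz",d=d,im=im,**m.get_calibration("scene"));cv2.imwrite("pics/s2.png",im[100:350,180:460,::-1])
print([(r["at"],r["confidence"]) for r in m.look_for("scene","bottle")],m.current_time())
for fn in("t2.npz","s2.npz"):
    im,d,P,zz=load(fn); k=(d>0)&(np.hypot(P[...,0]-pad[0],P[...,1]-pad[1])<.055)
    for lo,hi in((.185,.225),(.04,.15)):
        q=P[k&(P[...,2]>lo)&(P[...,2]<hi)]
        if len(q): print(fn,lo,len(q),q.mean(0).round(4),q.min(0).round(3),q.max(0).round(3))
E
```

```text
contact 0.184 -3.5565428872999867 2.3328395635919357
[-0.04630681 -0.1728918   0.13817267]
[([0.5853, 0.1363, 0.1325], 0.91)] 14.0333
t2.npz 0.185 34 [0.5507 0.1179 0.2111] [0.545 0.108 0.186] [0.56  0.129 0.224]
t2.npz 0.04 63 [0.5403 0.1122 0.0998] [0.531 0.094 0.041] [0.571 0.142 0.147]
s2.npz 0.185 206 [0.5714 0.13   0.2105] [0.545 0.108 0.186] [0.586 0.147 0.224]
s2.npz 0.04 513 [0.5867 0.1388 0.0965] [0.548 0.099 0.04 ] [0.601 0.16  0.15 ]
```

View pics/s2.png

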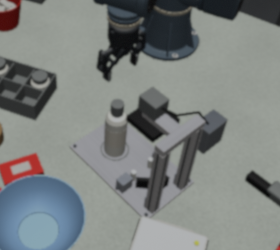

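The bottle stands upright on the pad at crop (116,132), inside the ring, with the gripper clear of it. Next I'll tilt the tool 45° behind the bottle and push low with force checks.

```bash
python3 - <<'E'
from h import *
from bench import manip as m
R=tool(np.pi/4)
m.move_l(pad-.13*Y+Z*.29,max_speed=.2)
m.set_gripper(.22)
m.move_ptp(pad-.12*Y+Z*.12,R)
m.move_l(pad-.08*Y+Z*.014,max_speed=.1); m.dwell(.2); f0=m.current_force(); print(f0,m.current_ee_pos())
s=-.08; n=0
while s<0.03:
    s+=.005; m.move_l(pad+s*Y+Z*.014,max_speed=.05); f=m.current_force()-f0
    print(round(s,3),round(-f@Y,1),round(f@X,1),round(f[2],1))
    if -f@Y>9: break
im,d=m.grab_frame("scene");np.savez("s3.npz",d=d,im=im,**m.get_calibration("scene"));cv2.imwrite("pics/s3.png",cv2.resize(im[120:350,200:440,::-1],None,fx=2.5,fy=2.5))
print(m.current_time())
E
```

```text
[0.09433575 0.22759059 0.15696925] [0.54302654 0.04951552 0.02438002]
-0.075 0.4 -0.3 -0.1
-0.07 -0.2 0.4 -0.2
-0.065 0.0 -0.9 -0.3
-0.06 -0.3 -0.0 -0.2
-0.055 -0.4 -0.2 -0.1
-0.05 0.3 -0.4 -0.6
-0.045 1.1 0.4 0.3
-0.04 -0.0 0.7 -0.2
-0.035 0.5 -0.4 -0.1
-0.03 1.2 -0.8 -0.3
-0.025 1.1 0.3 -0.3
-0.02 -0.5 -0.6 -0.9
-0.015 0.8 -0.2 0.4
-0.01 0.4 -1.0 -0.5
-0.005 -0.2 0.7 0.8
0.0 -0.5 0.5 -0.8
0.005 -0.7 0.5 -0.4
0.01 -0.6 -0.2 -1.1
0.015 0.6 -0.4 -1.1
0.02 -0.0 -0.5 -0.9
0.025 0.3 0.5 -0.2
0.03 0.5 -0.0 0.5
23.4167
```

View pics/s3.png

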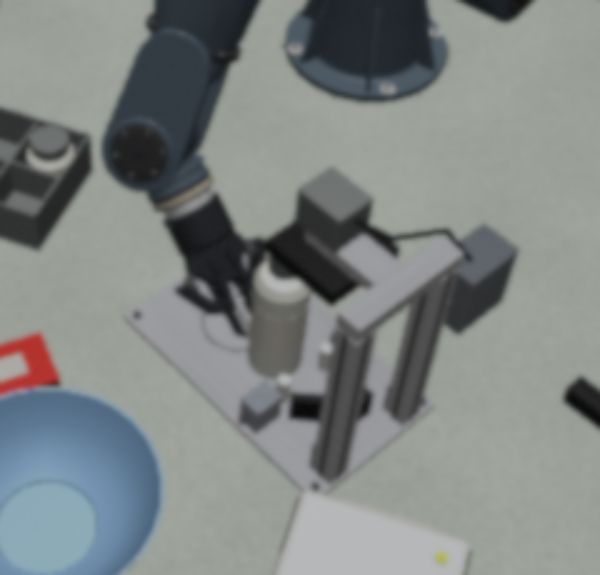

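The bottle is upright and has slid off the pad ring, with its foot at (275,355) just before the detent posts at (325,352) and (285,380). I'll continue with force checks.

```bash
python3 - <<'E'
from h import *
from bench import manip as m
f0=np.array([.09,.2,-.1]); s=.03
while s<0.105:
    s+=.004 if s<.08 else .0015; m.move_l(pad+s*Y+Z*.014,max_speed=.05); f=m.current_force()-f0
    print(round(s,4),round(-f@Y,1),round(f@X,1),round(f[2],1),round((m.current_ee_pos()-pad)@Y,4))
    if -f@Y>20 or (s<.08 and -f@Y>16): break
im,d=m.grab_frame("scene");np.savez("s4.npz",d=d,im=im,**m.get_calibration("scene"));cv2.imwrite("pics/s4.png",cv2.resize(im[120:350,200:440,::-1],None,fx=2.5,fy=2.5))
print(m.current_time())
E
```

```text
0.034 0.7 0.4 0.2 0.0342
0.038 0.7 -0.0 -0.5 0.0383
0.042 0.1 -0.0 0.4 0.0423
0.046 0.5 0.3 0.5 0.0463
0.05 0.5 0.3 -0.6 0.0502
0.054 1.2 -0.3 -0.7 0.0542
0.058 -0.1 0.8 -0.6 0.0582
0.062 1.4 -0.1 -0.4 0.0622
0.066 2.2 0.7 0.4 0.0661
0.07 3.1 0.3 0.8 0.07
0.074 1.8 0.6 -0.3 0.074
0.078 0.5 0.4 -1.1 0.0781
0.082 2.1 0.7 0.2 0.0822
0.0835 2.1 0.2 0.6 0.0835
0.085 2.8 1.0 -0.1 0.085
0.0865 1.7 0.8 0.5 0.0866
0.088 1.9 0.9 0.3 0.0882
0.0895 1.9 0.3 0.2 0.0896
0.091 1.7 -0.7 0.2 0.0911
0.0925 3.2 -0.5 0.2 0.0924
0.094 14.9 -1.3 4.7 0.093
0.0955 26.3 -3.1 7.1 0.0934
28.9667
```

View pics/s4.png

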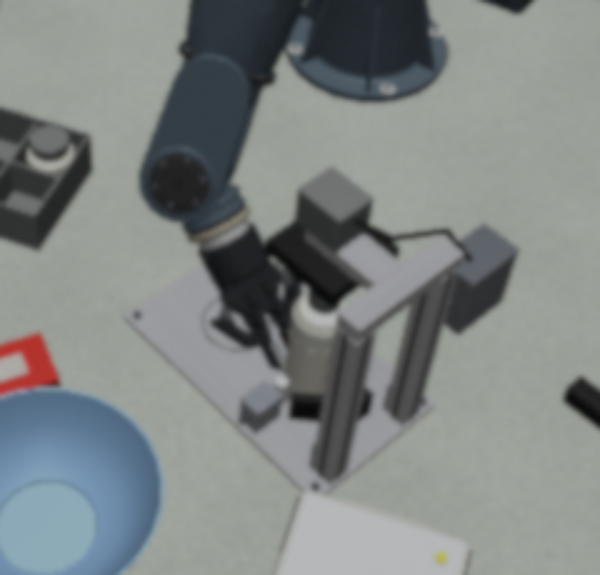

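The bottle is upright in the V stop under the light, foot near (315,395). The push rose from 3 N to 26 N with no further travel, which matches being home. Next I'll retract and verify.

```bash
python3 - <<'E'
from h import *
from bench import manip as m
m.move_l(pad+.0*Y+Z*.014,max_speed=.1)
m.move_l(pad-.11*Y+Z*.15,max_speed=.15)
m.move_ptp(pad-.2*Y+Z*.32,tool(0)); m.dwell(.3)
im,d=m.grab_frame("scene");np.savez("s5.npz",d=d,im=im,**m.get_calibration("scene"));cv2.imwrite("pics/s5.png",cv2.resize(im[120:350,200:440,::-1],None,fx=2.5,fy=2.5))
print([(r["at"],r["confidence"]) for r in m.look_for("scene","bottle")],m.current_time(),m.current_force())
_,d,P,_=load("s5.npz"); q=P[(d>0)&(P[...,2]>.07)&(P[...,2]<.14)]; q=np.c_[(q-pad)@X,(q-pad)@Y-.13]
q=q[np.hypot(*q.T)<.042]; c,_,_,_=np.linalg.lstsq(np.c_[2*q,np.ones(len(q))],(q**2).sum(1),rcond=None)[0:4]; print("centre in station",c[:2],"r",np.sqrt(c[2]+c[0]**2+c[1]**2),len(q),q.mean(0))
E
```

```text
[([0.6077, 0.2801, 0.071], 0.2)] 32.65 [ 0.02789904  0.61972809 -0.27170589]
centre in station [0.00504046 0.00143798] r 0.02912430297469503 252 [0.02771532 0.01106727]
```

View pics/s5.png

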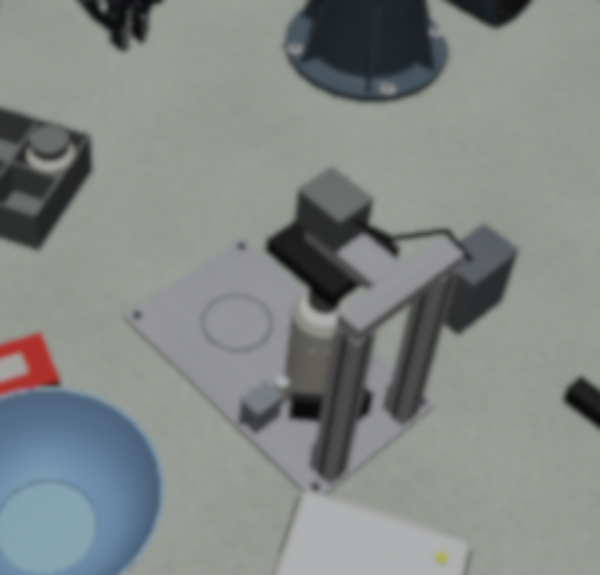

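The bottle stays upright and home at (315,360), its centre within fit error of the nest. The arm is well clear, so I'm handing in.

```bash
python3 -c "
from bench import manip
print(manip.sign_off())"
```

```text
the job is handed in; nothing more can be done
None
```

The bottle stands upright and released in the nest against the V stop (push rose to 26 N with no further travel); the arm is clear and the job was handed in at about 33 s of the 67 s allowed.

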